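# Reseat the heat sink in its clip bracket

### The arm

A 6-joint arm with a two-finger parallel gripper is mounted at the origin on the work surface. World frame = base frame: x ahead of the robot, y to its left, z up, the work surface at z = 0. Lengths are in m, angles in rad, forces in N, time in s.
With the tool pointing down it reaches from about 0.25 to 0.775 m from the base axis. Payload 4 kg.
Tool frame: the origin (TCP) lies midway between the tips of the shut fingers; the grasp point (between the pads) lies 19 mm behind it; z points along the fingers, x is the direction in which the jaws open and shut, and the axes are right-handed (so a half turn about z gives the same grasp; the last joint's range is limited). The gripper opens to 94 mm and grips with 3 to 60 N. Pads are 16 mm wide; open, the fingers measure 119 mm over their backs; the gripper's body (75 mm by 177 mm) begins 78 mm behind the grasp point.
Start: joints at [1.101, 0.087, 1.371, -0, 1.684, -0.103], TCP at [0.197, 0.513, 0.206] pointing down, gripper open.
Joint ranges: [-3.1, 3.1], [-0.76, 2.03], [0.27, 2.55], [-1.08, 4.22], [0.17, 2.65], [-2.57, 2.57]. Speed limits (rad/s): [2.79, 2.79, 3.14, 3.14, 3.14, 3.14].

### API

Orientations are given as a unit quaternion [w, x, y, z].
In Python, from workcell import * gives the robot as it stands.
- The arm moves only by the tool drive_tool, never from a script. Its argument "targets" is a list of rows, each a list of 4 numbers: the shift along the tool's x, y, z in mm, then the turn about the tool's z in degrees. A call has 1 to 12 rows; each row is the pose to reach, as a shift and turn from the pose commanded when the call began, along the tool's axes at that moment; what a row does not reach only later rows make up. A row lasts 1/10 s, in which the tool goes at most 50 mm and 8.59 degrees, less where a joint would pass 70% of its speed; a pose out of reach is approached as far as the arm can. A call with a gripper value outside its range is refused whole. "jaw" is the finger opening in mm, from 0 to 94, set as the call begins (left out, the last holds). The fingers move at their own pace and stop on an object; the grip force is fixed at half the most. Time passes only in rows, so rows that repeat a pose let the fingers close. It gives the time, the measured TCP pose, the force and the opening at its end, in the units of the state.
- get_state(): the state, without advancing time (a new reading comes with each control period).
- snapshot(name): name is "scene" or "top" or "wrist"; returns a dict with "pixels" (384x512x3 uint8, red, green, blue), "fx", "fy", "cx", "cy" (pixels), "T" (4x4, takes a point from camera to world coordinates); the wrist camera has in their place "T_tool_cam" (4x4, takes a point from camera to tool coordinates, whose origin is the TCP and whose axes are the tool frame's). Camera axes: x right, y down, z forward; pixel columns grow to the right and rows downward; lengths in m; the calibration is good to about 2 mm. The wrist camera is an equidistant fisheye: a pixel r from the principal point sees the ray r / f radians off the axis. A picture is of the moment at which its call begins: read the wrist's pose just before it. There is no depth.
- finish_job(): hands the job in, once; it reports no verdict.
The state is a dict: "clock": time; "joint_positions": joint angles; "joint_velocities": joint speeds; "joint_torque": joint torques, N m; "tcp_pos": TCP position; "ee_rot": TCP orientation; "force": force on the tool from outside, world axes, zero at the start; "torque": the same for the moment, N m; "opening": opening from 0.0 (shut) to 1.0 (fully open).
Only numpy, scipy, OpenCV 4.12 (cv2) and the standard library are available. Lean on these libraries where they do the work, as an engineer would, in place of code of your own. Each camera call takes 0.05 s, during which the arm holds its last target.

### The job

On the repair table an amplifier lies open. Take the finned heat sink that has an ear at each end and push it down into the bracket on the circuit board, an ear in each of the two slots between the spring clips, until it sits fully home and flat on the chip; then let go. Leave the similar heat sink without ears where it lies.

Things in the scene. Friction and masses are not known exactly. Their poses are not given: they have to be found in the camera images.
- eared_sink: Loose aluminium heat sink to fit, 0.15 kg: base plate 70 (x) by 44 (y) by 6 mm, five upright fins along x to 30 mm above the underside, outermost ones flush with the long sides: 44 mm wide to grip across y. At each x end an ear 26 long, 16 wide, 6 mm thick, level with the base: 122 mm tip to tip. Origin: centre of underside, z up. Fits either way round.
- plain_sink: Loose heat sink to leave alone: the same 70 by 44 by 30 mm finned aluminium block, but without ears. Origin: centre of underside, x along the fins, z up.
- seat (a point): Fixed point where the centre of the heat sink's underside belongs: centre of the top of the black chip block (66 by 40 mm), 20 mm above the table; x runs from slot to slot, z up. Around it, fixed: the open amplifier, a black tray 240 (x) by 180 (y) by 16 mm with a green board, whose other small parts end lower than 10 mm above the seat.
- slot (a point): Bottom centre of the steel slot at x = +52 mm from the seat; its twin is at -52. Open-topped: two upright cheeks 14 mm long in x, 44 apart in y, 32 mm high above the seat, each lined with a spring leaf hung from its top, sloping inwards to 12 mm between the pair; the 16 mm ear parts them. From about 11 mm above home it must be pushed down, 5 to 15 N in all. Axes as the seat.
Things that resemble listed ones, but are neither listed nor needed, are in the scene too. Leave any red look-alike of the eared_sink alone.

How it is judged:
On the way:
1. the eared heat sink is brought home under the gripper's fingers, not dropped: they touch it while it sits within 4 mm of the seat's height and 16 mm of its centre (z of eared_sink in the frame of seat below 0.004 m and horizontal distance between eared_sink and seat below 0.016 m and contact force between the fingers and eared_sink above 0.5 N), for 0.1 s.
At the end, for the whole second after the job is handed in: The eared heat sink rests in the bracket, fins up and flat (within 4 degrees), its underside within 3 mm of the seat's height, within 16 mm of the seat's centre and within 10 degrees of the slots' line, ears in both slots, at rest; the plain heat sink lies within 30 mm of where it was (z of eared_sink in the frame of seat between -0.003 and 0.003 m and horizontal distance between eared_sink and seat below 0.016 m and angle between the x axis of eared_sink and the x axis of seat, either way round below 0.175 rad and angle between eared_sink's own z axis and vertical below 0.07 rad and linear speed of eared_sink below 0.01 m/s and distance of plain_sink from where it was at the start of the episode below 0.03 m); the robot touches nothing.
It fails at once if the plain heat sink is moved more than 50 mm (distance of plain_sink from where it was at the start of the episode above 0.05 m).
It also fails if it takes over 32 s, if anything falls off the work surface, if the arm or the gripper's body presses on something with over 40 N, if the wrist force passes 120 N, or if a joint passes its speed limit or range.

## Working session

There is one attempt and no reset: what is moved stays moved. The work goes in short steps, Python scripts to look and compute and a tool call to move; the robot and the scene stay as the last step left them, time stands still between calls to the robot, and variables do not carry over. Pictures are saved under pics/ and viewed, and the job is handed in when it is done.

Besides the shell and the picture viewer there is one more tool, called by a JSON object that holds its "api" and its "payload". drive_tool: Moves the arm, as the interface text tells. Its arguments: {"type":"object","properties":{"targets":{"type":"array","items":{"type":"array","items":{"type":"number"}}},"jaw":{"type":"number"}},"required":["targets"]}

```bash
mkdir -p pics
cat > h.py <<'E'
from workcell import *
import numpy as np, cv2
def save(n,f):
    s=snapshot(n); cv2.imwrite('pics/'+f,cv2.cvtColor(s['pixels'],cv2.COLOR_RGB2BGR)); 
    np.save('pics/'+f+'.npy',s,allow_pickle=True); return s
def load(f): return np.load('pics/'+f+'.npy',allow_pickle=True).item()
def ray(s,u,v,z):
    d=np.array([(u-s['cx'])/s['fx'],(v-s['cy'])/s['fy'],1.]); T=np.array(s['T'])
    d=T[:3,:3]@d; o=T[:3,3]; return o+d*(z-o[2])/d[2]
E
python3 - <<'E'
from h import *
print(get_state())
for n in('top','scene'):
    s=save(n,n+'1.png'); print(s['fx'],s['fy'],s['cx'],s['cy'],np.round(s['T'],3))
E
```

```text
{'clock': 0.0, 'joint_positions': array([ 1.10087739e+00,  8.79564590e-02,  1.37224505e+00,  7.62520424e-06,
        1.68358698e+00, -1.03131049e-01]), 'joint_velocities': array([-3.74219679e-04, -3.80253268e-05,  4.76829271e-04, -2.81994738e-03,
        1.17496294e-03, -3.12711320e-04]), 'joint_torque': array([ 8.99517363e-04, -3.40181923e+01, -3.02426434e+01,  7.18828314e-02,
        3.28494119e-02, -1.91992799e-04]), 'tcp_pos': array([0.1970103 , 0.51292146, 0.20430805]), 'ee_rot': array([ 5.21956100e-04,  8.24201554e-01,  5.66295500e-01, -9.65917630e-04]), 'force': array([-0.10650831, -0.46582703, -0.24064726]), 'torque': array([-0.03792449, -0.01484604, -0.00774883]), 'opening': 0.9997813833262811}
347.06988893358107 347.06988893358107 255.91057986767998 195.72769057652417 [[-0.158 -0.961  0.228  0.415]
 [-0.987  0.152 -0.043  0.016]
 [ 0.007 -0.232 -0.973  0.886]
 [ 0.     0.     0.     1.   ]]
378.224243408147 378.224243408147 255.8132224114946 191.45667599898894 [[-0.18   0.595 -0.783  1.157]
 [ 0.984  0.118 -0.137  0.11 ]
 [ 0.011 -0.795 -0.607  0.494]
 [ 0.     0.     0.     1.   ]]
```

View pics/top1.png

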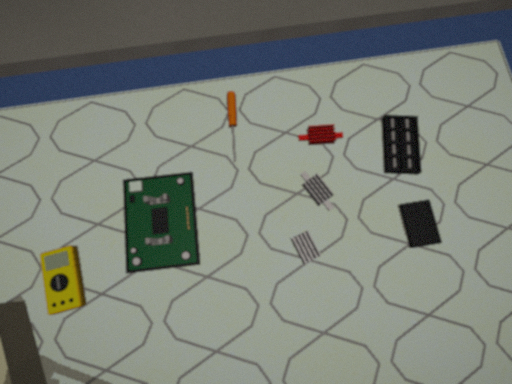

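View pics/scene1.png

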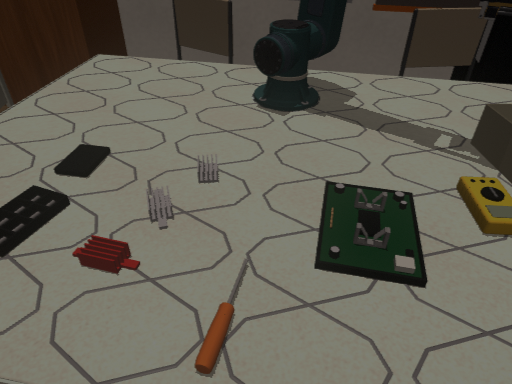

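The top view shows the eared sink at about (318,190), with ears near (305,176) and (332,207). The plain sink is at (306,247), the red look-alike at (321,134), and the chip at (160,220) with brackets at (155,200) and (158,240). I'll enlarge these areas.

Run:
```python
from h import *
a=cv2.imread('pics/top1.png')
c1=cv2.resize(a[160:270,280:345],None,fx=5,fy=5,interpolation=cv2.INTER_CUBIC)
c2=cv2.resize(a[165:275,115:205],None,fx=5,fy=5,interpolation=cv2.INTER_CUBIC)
cv2.imwrite('pics/c1.png',np.hstack([c1,c2]))
s=load('top1.png')
for n,u,v,z in [('earA',304.5,176,.006),('earB',333,207.5,.006),('sink',318,190,.03),('plain',306,247,.03),('chip',160,220.5,.02),('b1',155,200,.052),('b2',158,240,.052)]:
    print(n,ray(s,u,v,z).round(4))
```

```text
earA [ 0.6541 -0.1584  0.006 ]
earB [ 0.559  -0.2152  0.006 ]
sink [ 0.6056 -0.1806  0.03  ]
plain [ 0.4687 -0.1228  0.03  ]
chip [0.5924 0.2263 0.02  ]
b1 [0.6385 0.2258 0.052 ]
b2 [0.5395 0.2277 0.052 ]
```

View pics/c1.png

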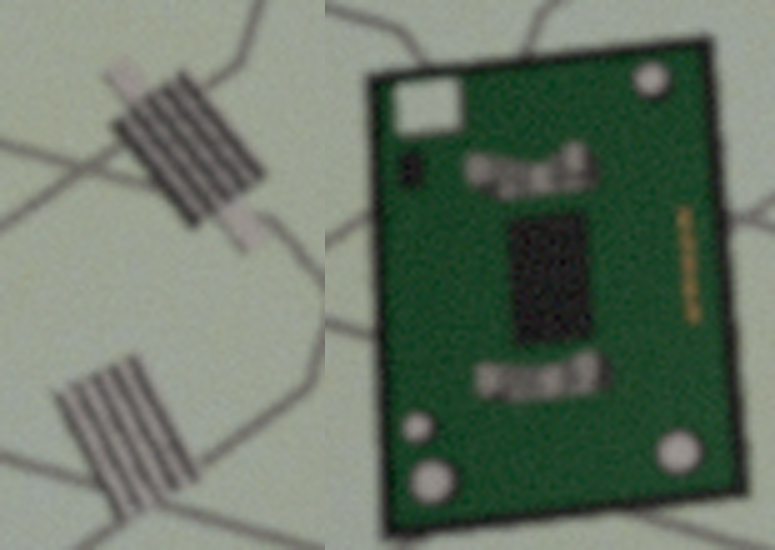

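{"api": "drive_tool", "payload": {"targets": [[-20,25,0,5],[-50,62,0,13],[-80,100,0,21],[-110,137,0,29],[-140,175,0,37],[-170,212,0,45],[-200,250,0,53],[-230,287,0,61],[-260,325,0,69],[-290,362,0,77],[-320,400,0,85],[-350,437,0,93]], "jaw": 94}}

```text
clock: 1.3
tcp_pos: [0.4801, 0.028, 0.2051]
ee_rot: [-0.0, 0.977, -0.211, -0.0]
force: [0.6, 1.5, 1.1]
opening: 0.997
```

```bash
cat >> h.py <<'E'
from scipy.spatial.transform import Rotation as Ro
def tool(st=None):
    st=st or get_state(); q=st['ee_rot']; R=Ro.from_quat([q[1],q[2],q[3],q[0]]).as_matrix()
    return st['tcp_pos'],R
def togo(p,yaw,st=None):
    t,R=tool(st); d=R.T@(np.array(p)-t)*1000
    y=np.degrees(np.arctan2(R[1,0],R[0,0])); dy=(yaw-y+180)%360-180
    return d.round(1),'turn',round(-dy,1),'yaw now',round(y,2)
E
python3 -c "
from h import *
print(togo([.606,-.187,.2],-59.2),get_state()['clock'])"
```

```text
(array([203.4, 143.9,   5. ]), 'turn', np.float64(34.8), 'yaw now', np.float64(-24.37)) 1.3
```

{"api": "drive_tool", "payload": {"targets": [[33,24,0,6],[67,48,0,12],[100,72,0,18],[135,96,0,24],[170,120,0,30],[203,144,0,35],[203,144,0,35],[203,144,0,35]]}}

```text
clock: 2.1
tcp_pos: [0.6061, -0.1846, 0.2039]
ee_rot: [-0.0, 0.87, -0.493, -0.002]
force: [-0.1, 1.0, 0.4]
opening: 1.0
```

```bash
cat >> h.py <<'E'
def wsave(f):
    t,R=tool(); s=snapshot('wrist'); s['tp']=t; s['R']=R
    cv2.imwrite('pics/'+f,cv2.cvtColor(s['pixels'],cv2.COLOR_RGB2BGR)); np.save('pics/'+f+'.npy',s,allow_pickle=True); return s
def wray(s,u,v,z):
    x=(u-s['cx'])/s['fx'];y=(v-s['cy'])/s['fy'];r=np.hypot(x,y);k=np.sin(r)/r if r>1e-9 else 1
    d=np.array([x*k,y*k,np.cos(r)]);T=np.array(s['T_tool_cam'])
    d=s['R']@T[:3,:3]@d; o=s['tp']+s['R']@T[:3,3]; return o+d*(z-o[2])/d[2]
def wproj(s,p):
    T=np.array(s['T_tool_cam']); q=T[:3,:3].T@(s['R'].T@(np.array(p)-s['tp'])-T[:3,3])
    a=np.arctan2(np.hypot(q[0],q[1]),q[2]); n=np.hypot(q[0],q[1])
    return s['cx']+s['fx']*a*q[0]/n, s['cy']+s['fy']*a*q[1]/n
E
python3 -c "
from h import *
s=wsave('w1.png');print(s['tp'],s['fx'],np.round(s['T_tool_cam'],3),wproj(s,[.606,-.187,.0]))"
```

```text
[ 0.60613957 -0.18457746  0.20387742] 297.3186396354542 [[ 1.    -0.001 -0.001  0.   ]
 [ 0.001  0.971  0.238 -0.068]
 [ 0.001 -0.238  0.971 -0.18 ]
 [ 0.     0.     0.     1.   ]] (np.float64(260.34143488382546), np.float64(174.9561866803595))
```

View pics/w1.png

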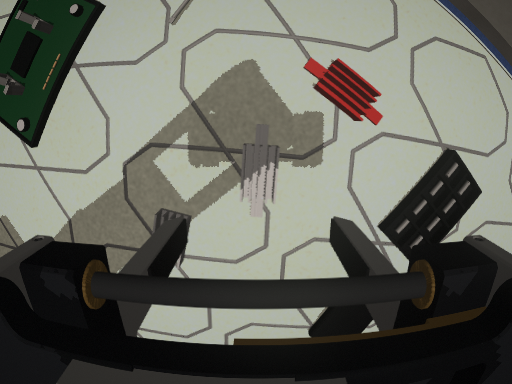

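The wrist view shows the eared sink between the jaws at about (260,170). Its upper ear tip is at about (262,125) and its lower one at about (257,215), almost aligned.

Run:
```python
from h import *
a=cv2.imread('pics/w1.png')
cv2.imwrite('pics/c2.png',cv2.resize(a[115:225,220:300],None,fx=5.4,fy=5.4,interpolation=cv2.INTER_CUBIC))
```

```text
(no output)
```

View pics/c2.png

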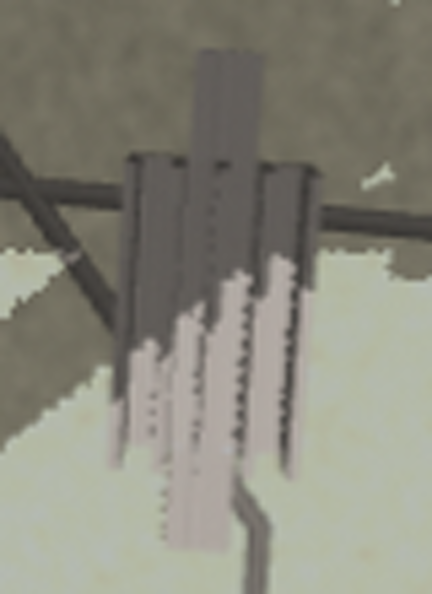

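Run:
```python
from h import *
s=load('w1.png')
f=lambda x,y:(220+x/5.4-.4,115+y/5.4-.4)
A=wray(s,*f(231,51),.006);B=wray(s,*f(200,549),.005)
c=(A+B)/2;d=A-B;ang=np.degrees(np.arctan2(d[1],d[0]))
print(A,B,c,np.linalg.norm(d),ang)
# width at top edge of fins
print(togo([c[0],c[1],.004],ang-90), get_state()['joint_positions'])
```

```text
[ 0.6643663  -0.15494201  0.006     ] [ 0.55607492 -0.21119321  0.005     ] [ 0.61022061 -0.18306761  0.0055    ] 0.12203367745795154 27.449306251809737
(array([  2. ,  -4. , 200.7]), 'turn', np.float64(3.6), 'yaw now', np.float64(-58.98)) [-3.84119665e-01  2.76072332e-01  1.15338780e+00  6.61928860e-04
  1.71409107e+00  6.45395338e-01]
```

{"api": "drive_tool", "payload": {"targets": [[2,-4,25,3.6],[2,-4,65,3.6],[2,-4,105,3.6],[2,-4,140,3.6],[2,-4,170,3.6],[2,-4,188,3.6],[2,-4,198,3.6],[2,-4,198,3.6]]}}

```text
clock: 2.95
tcp_pos: [0.6098, -0.1822, 0.0065]
ee_rot: [0.0, 0.855, -0.519, -0.001]
force: [0.1, -0.2, -0.1]
opening: 0.999
```

{"api": "drive_tool", "payload": {"targets": [[0,0,0,0],[0,0,0,0],[0,0,0,0],[0,0,0,0],[0,0,0,0],[0,0,0,0]], "jaw": 30}}

```text
clock: 3.55
tcp_pos: [0.611, -0.1839, 0.0076]
ee_rot: [-0.0, 0.854, -0.52, 0.0]
force: [0.2, 0.6, 0.3]
opening: 0.523
```

```bash
python3 -c "
from h import *
s=wsave('w2.png');print(s['tp'],get_state()['opening']*94, togo([.61022,-.18307,.004],27.45-90))"
```

```text
[ 0.61104216 -0.18388945  0.00762912] 45.38795775085863 (array([-0.9,  0.3,  3.5]), 'turn', np.float64(-0.1), 'yaw now', np.float64(-62.62))
```

View pics/w2.png

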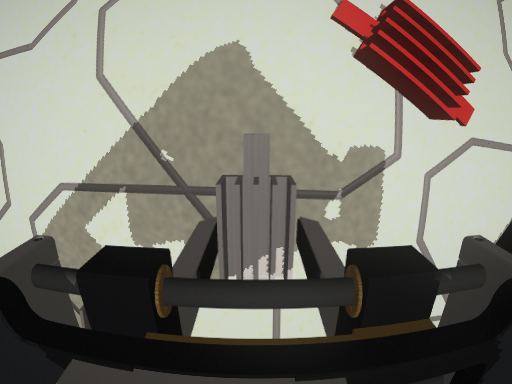

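{"api": "drive_tool", "payload": {"targets": [[0,0,0,0],[0,0,0,0],[0,0,3,0],[0,0,3,0],[0,0,3,0]], "jaw": 60}}

```text
clock: 4.1
tcp_pos: [0.6108, -0.1837, 0.0041]
ee_rot: [0.0, 0.854, -0.52, -0.0]
force: [0.8, 0.7, -0.1]
opening: 0.641
```

{"api": "drive_tool", "payload": {"targets": [[0,0,0,0],[0,0,0,0],[0,0,0,0],[0,0,0,0],[0,0,0,0],[0,0,0,0],[0,0,0,0]], "jaw": 30}}

```text
clock: 4.8
tcp_pos: [0.611, -0.1837, 0.0045]
ee_rot: [-0.0, 0.854, -0.52, -0.0]
force: [0.4, 0.6, 0.2]
opening: 0.467
```

{"api": "drive_tool", "payload": {"targets": [[0,0,-10,0],[0,0,-35,0],[0,0,-75,0],[0,0,-115,0],[0,0,-150,0],[0,0,-155,0]]}}

```text
clock: 5.4
tcp_pos: [0.6137, -0.185, 0.1667]
ee_rot: [-0.001, 0.854, -0.52, 0.006]
force: [1.4, -0.3, -0.7]
opening: 0.47
```

```bash
python3 -c "
from h import *
s=wsave('w3.png');print(s['tp'],get_state()['opening']*94, togo([.592,.2263,.16],-91))"
```

```text
[ 0.61374067 -0.18498181  0.16667313] 43.793934533300465 (array([-374.5, -170.5,    2.7]), 'turn', np.float64(28.4), 'yaw now', np.float64(-62.62))
```

View pics/w3.png

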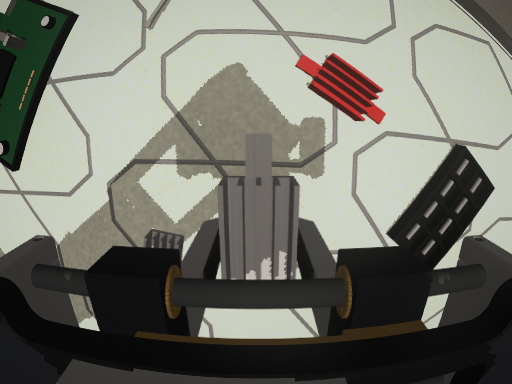

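The sink is held level and square (opening 43.8 mm). I'll move to a spot short of the board, with the board ahead of the wrist camera.

```bash
python3 -c "
from h import *
print(togo([.48,.2263,.167],-91))"
```

```text
(array([-426. ,  -71.1,   -5.2]), 'turn', np.float64(28.4), 'yaw now', np.float64(-62.62))
```

{"api": "drive_tool", "payload": {"targets": [[-20,-4,0,1],[-60,-10,0,4],[-105,-18,0,7],[-150,-25,0,10],[-195,-33,0,13],[-240,-40,0,16],[-285,-48,0,19],[-330,-55,0,22],[-370,-62,0,25],[-405,-68,0,27],[-425,-71,0,28.4],[-425,-71,0,28.4]]}}

```text
clock: 6.65
tcp_pos: [0.476, 0.2281, 0.1564]
ee_rot: [-0.002, -0.702, 0.712, 0.001]
force: [0.4, -0.9, -1.8]
opening: 0.464
```

{"api": "drive_tool", "payload": {"targets": [[0,0,0,0],[0,0,0,0]]}}

```text
clock: 6.85
tcp_pos: [0.4783, 0.225, 0.1581]
ee_rot: [-0.001, -0.7, 0.714, 0.0]
force: [0.6, 0.5, -1.7]
opening: 0.467
```

```bash
python3 -c "
from h import *
s=wsave('w4.png');print(s['tp'],get_state()['opening']*94)
a=cv2.imread('pics/w4.png');print(wproj(s,[.592,.2263,.02]))"
```

```text
[0.4783309  0.22502862 0.15813185] 44.060255478787184
(np.float64(254.68074849230243), np.float64(79.41343248313899))
```

View pics/w4.png

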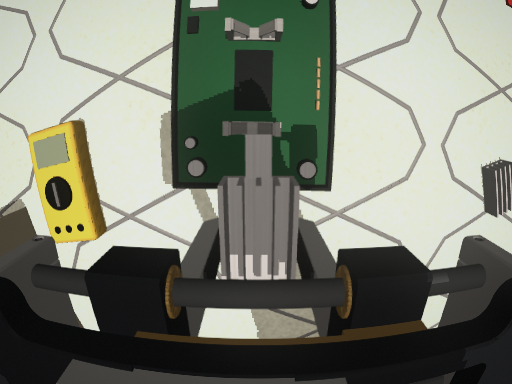

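Chip top is at about (235–272, 50–110), the far bracket at (254,28), and the near bracket at (252,128), partly behind the held ear. I'll measure these.

Run:
```python
from h import *
a=cv2.imread('pics/w4.png')
cv2.imwrite('pics/c4.png',cv2.resize(a[0:140,205:305],None,fx=4.2,fy=4.2,interpolation=cv2.INTER_CUBIC))
g=a.astype(int)
m=((g.max(2)<60)).astype(np.uint8)*255
m[:, :225]=0;m[:,285:]=0;m[125:]=0
```

```text
(no output)
```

View pics/c4.png

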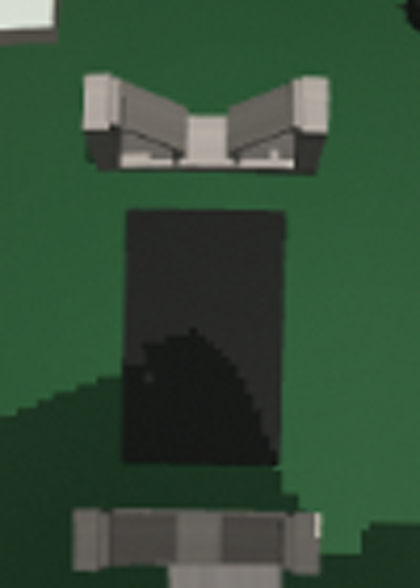

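```bash
python3 - <<'E'
from h import *
s=load('w4.png')
f=lambda x,y:(205+x/4.2-.4,y/4.2-.4)
P=[wray(s,*f(*p),.02) for p in [(127,210),(286,212),(123,463),(279,465)]]
c=sum(P)/4;print(np.round(P,4),'chip',c, 'len',np.linalg.norm(P[0]-P[2]),np.linalg.norm(P[0]-P[1]))
d=(P[0]+P[1]-P[2]-P[3]);print(np.degrees(np.arctan2(d[1],d[0])))
Q=[wray(s,*f(*p),.052) for p in [(84,75),(328,77),(74,510),(321,513)]]
print(np.round(Q,4)); F=(Q[0]+Q[1])/2;N=(Q[2]+Q[3])/2;d=F-N;print('br far edges',F,N,d,np.degrees(np.arctan2(d[1],d[0])),'mid minus7', (F+N)/2-[.007,0,0])
# ear tip in tool frame
for z in(.155-.0,):
    h=s['tp'][2]
    e=[wray(s,u,134.5,h+.002) for u in (246,271)]
    m=(e[0]+e[1])/2; print('ear far tip', (s['R'].T@(m-s['tp']))*1000)
print(togo([c[0],c[1],.09],-90))
E
python3 - <<'E'
import cv2
a=cv2.imread('pics/w4.png')
cv2.imwrite('pics/c5.png',cv2.resize(a[120:290,205:315],None,fx=3.5,fy=3.5,interpolation=cv2.INTER_CUBIC))
E
```

```text
[[0.6258 0.2467 0.02  ]
 [0.6243 0.2066 0.02  ]
 [0.5598 0.249  0.02  ]
 [0.5584 0.2097 0.02  ]] chip [0.59207428 0.22799079 0.02      ] len 0.06607400693470604 0.04016305132682718
-2.303290221955402
[[0.6524 0.254  0.052 ]
 [0.6504 0.1978 0.052 ]
 [0.5481 0.2579 0.052 ]
 [0.5461 0.2017 0.052 ]]
br far edges [0.65139855 0.22590284 0.052     ] [0.54712274 0.22980823 0.052     ] [ 0.10427581 -0.00390538  0.        ] -2.1448650057793737 mid minus7 [0.59226064 0.22785554 0.052     ]
ear far tip [  0.34513446 -60.71374766  -2.11517635]
(array([  -5.3, -113.5,   68.4]), 'turn', np.float64(-1.1), 'yaw now', np.float64(-91.1))
```

View pics/c5.png

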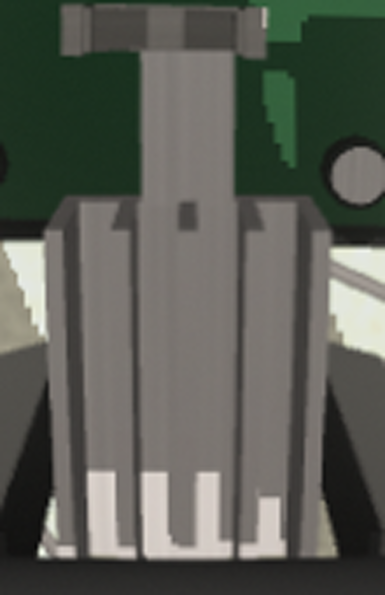

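```bash
python3 -c "
from h import *
print(togo([.5922,.2279,.09],-92.2))"
```

```text
(array([  -5.2, -113.6,   68.4]), 'turn', np.float64(1.1), 'yaw now', np.float64(-91.1))
```

{"api": "drive_tool", "payload": {"targets": [[-1,-12,0,0.3],[-2,-40,0,0.6],[-4,-70,0,1.1],[-5,-95,8,1.1],[-5,-110,25,1.1],[-5,-113.5,45,1.1],[-5,-113.5,60,1.1],[-5,-113.5,66,1.1],[-5,-113.5,68,1.1],[-5,-113.5,68,1.1],[-5,-113.5,68,1.1]]}}

```text
clock: 8.0
tcp_pos: [0.5926, 0.2295, 0.093]
ee_rot: [0.001, -0.694, 0.72, -0.001]
force: [-0.6, -0.1, -1.5]
opening: 0.465
```

```bash
python3 -c "
from h import *
s=wsave('w5.png');save('scene','s5.png');save('top','t5.png');a=cv2.imread('pics/s5.png');b=cv2.imread('pics/w5.png')
cv2.imwrite('pics/c6.png',np.hstack([cv2.resize(a[110:290,290:440],(400,480)),cv2.resize(b[60:300,160:360],(400,480))]))
print(s['tp'],get_state()['force'],togo([.5922,.2279,.024],-92.2))"
```

```text
[0.59262059 0.22946719 0.09298493] [ 0.35628479 -0.72291187 -0.84598301] (array([ 1.6,  0.4, 68.8]), 'turn', np.float64(0.1), 'yaw now', np.float64(-92.1))
```

View pics/c6.png

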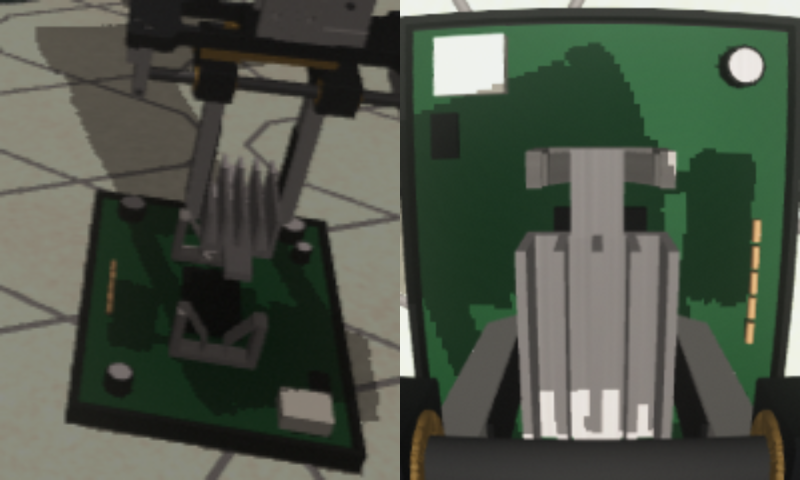

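The held sink lines up with the far slot to within about 2 mm: ear centre at column 597, bracket centre at 601. I'll correct that and lower it.

{"api": "drive_tool", "payload": {"targets": [[1.5,0,5,0],[1.5,0,15,0],[1.5,0,25,0],[1.5,0,33,0],[1.5,0,40,0],[1.5,0,46,0],[1.5,0,51,0],[1.5,0,55,0],[1.5,0,55,0]]}}

```text
clock: 9.05
tcp_pos: [0.5922, 0.2282, 0.0371]
ee_rot: [0.001, -0.694, 0.72, 0.0]
force: [-1.0, 1.2, 1.3]
opening: 0.466
```

```bash
python3 -c "
from h import *
st=get_state();print(st['tcp_pos'],st['force'],st['torque'],st['opening']*94,togo([.5922,.2279,.024],-92.2))"
```

```text
[0.5922321  0.22819521 0.03714153] [-1.00723962  1.17955935  1.25890616] [ 0.19970966  0.32835162 -0.03316727] 43.850233870010705 (array([ 0.3,  0. , 13.1]), 'turn', np.float64(0.1), 'yaw now', np.float64(-92.11))
```

{"api": "drive_tool", "payload": {"targets": [[0,0,2,0],[0,0,4,0],[0,0,6,0],[0,0,8,0],[0,0,10,0],[0,0,11,0],[0,0,12,0],[0,0,13,0],[0,0,13,0]]}}

```text
clock: 9.95
tcp_pos: [0.5931, 0.2279, 0.0245]
ee_rot: [0.001, -0.694, 0.72, -0.001]
force: [0.5, 0.5, 5.9]
opening: 0.467
```

```bash
python3 -c "
from h import *
st=get_state();print(st['tcp_pos'],st['force'],st['torque'],st['opening']*94)
s=wsave('w6.png');save('scene','s6.png');a=cv2.imread('pics/s6.png');b=cv2.imread('pics/w6.png')
cv2.imwrite('pics/c7.png',np.hstack([cv2.resize(a[110:290,290:440],(400,480)),cv2.resize(b[60:300,160:360],(400,480))]))"
```

```text
[0.59312728 0.22785255 0.02451015] [0.5009972  0.52551726 5.88029081] [-0.12355225 -0.01580698 -0.04431547] 43.88843262210413
```

View pics/c7.png

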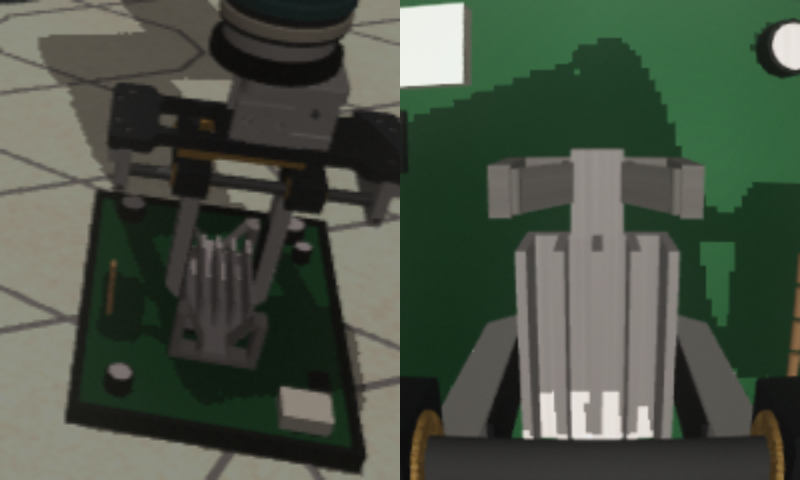

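The ear sits between the spring leaves at (597,190) in the right-hand panel. Force is 5.9 N, the spring push alone. I'll press a little further until it bottoms.

{"api": "drive_tool", "payload": {"targets": [[0,0,1,0],[0,0,2,0],[0,0,2,0],[0,0,2,0]]}}

```text
clock: 10.45
tcp_pos: [0.5932, 0.2278, 0.0245]
ee_rot: [0.001, -0.694, 0.72, -0.001]
force: [-1.1, -1.6, 12.5]
opening: 0.468
```

{"api": "drive_tool", "payload": {"targets": [[0,0,1,0],[0,0,1.5,0],[0,0,1.5,0],[0,0,1.5,0]]}}

```text
clock: 10.85
tcp_pos: [0.5932, 0.2278, 0.0245]
ee_rot: [0.001, -0.694, 0.72, -0.001]
force: [-4.2, -0.7, 18.1]
opening: 0.467
```

The TCP height no longer changes while the force rises to 18 N. It reads 24.5 mm, which is the 4.5 mm grip height plus the 20 mm seat, so the sink is home. I'll ease the pressure, open, and look.

{"api": "drive_tool", "payload": {"targets": [[0,0,-1,0],[0,0,-2,0],[0,0,-2,0]]}}

```text
clock: 11.15
tcp_pos: [0.5932, 0.2278, 0.0245]
ee_rot: [0.001, -0.694, 0.72, -0.001]
force: [-0.9, -0.2, 11.4]
opening: 0.467
```

{"api": "drive_tool", "payload": {"targets": [[0,0,0,0],[0,0,0,0],[0,0,0,0],[0,0,0,0],[0,0,0,0]], "jaw": 66}}

```text
clock: 11.65
tcp_pos: [0.5915, 0.2276, 0.0212]
ee_rot: [-0.001, -0.694, 0.72, 0.0]
force: [0.1, 0.5, 0.9]
opening: 0.698
```

{"api": "drive_tool", "payload": {"targets": [[0,0,-5,0],[0,0,-20,0],[0,0,-45,0],[0,0,-80,0],[0,0,-120,0],[0,20,-150,0],[0,60,-150,0],[0,100,-150,0],[0,120,-150,0],[0,120,-150,0]]}}

```text
clock: 12.65
tcp_pos: [0.4705, 0.2326, 0.1744]
ee_rot: [0.002, -0.695, 0.719, -0.0]
force: [0.3, 0.2, 0.1]
opening: 0.704
```

```bash
python3 -c "
from h import *
st=get_state();print(st['tcp_pos'],st['force'],st['torque'],st['opening']*94)
s=wsave('w7.png');save('scene','s7.png');t=save('top','t7.png');a=cv2.imread('pics/s7.png');b=cv2.imread('pics/w7.png')
cv2.imwrite('pics/c8.png',np.hstack([cv2.resize(a[130:310,290:440],(400,480)),cv2.resize(b[0:240,160:360],(400,480))]))"
```

```text
[0.47054769 0.23264631 0.17442742] [0.34235287 0.24893179 0.07789683] [-0.0714017   0.1227079   0.06027101] 66.19392596084604
```

View pics/c8.png

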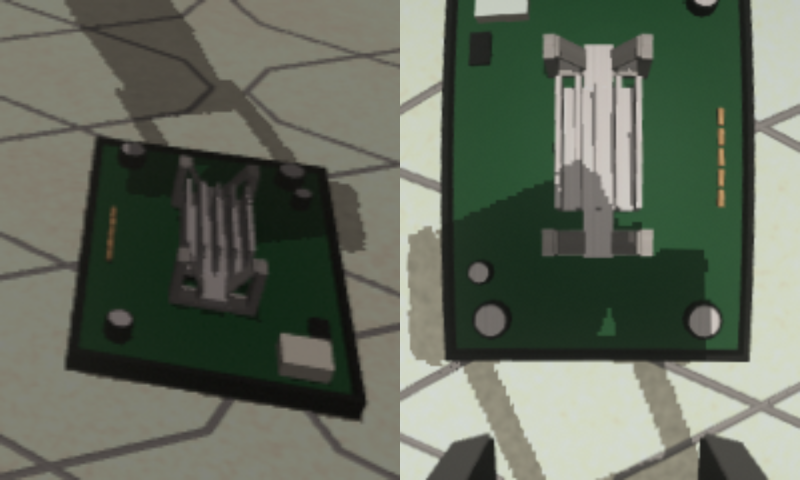

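View pics/t7.png

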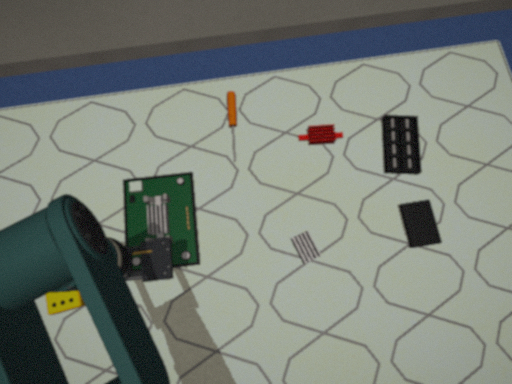

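Both ears sit between the leaves: tips at about (259,22) and (260,128) in the wrist picture. The plain sink is still at (306,247). One last numeric check before handing in.

Run:
```python
from h import *
s=load('w7.png')
f=lambda x,y:(160+(x-400)/2,y/2)
for z in(.026,.030):
    A=wray(s,*f(598.5,44),z);B=wray(s,*f(598.5,257),z if z>.026 else .024);d=A-B
    print(z,(A+B)/2,np.linalg.norm(d[:2]),np.degrees(np.arctan2(d[1],d[0])))
print(finish_job())
```

```text
0.026 [0.59274846 0.22726818 0.025     ] 0.12221276799888003 -2.0606550877313143
0.03 [0.59210661 0.22729889 0.03      ] 0.1206856420855908 -2.062078808459839
the job is handed in; nothing more can be done
None
```

The eared heat sink is seated in the bracket with an ear in each slot, and I've handed the job in. I gripped it across its width, pushed it down until it bottomed, released it and drew the arm clear. The whole run took about 13 s of the 32 s allowed.

- **Seating:** the tool height stopped changing at 24.5 mm while the push rose to about 18 N. That matches the 4.5 mm grip height above the 20 mm seat.
- **Position after release:** in the last wrist picture the ear tips were 122.2 mm apart, as they should be for a home, level sink. The centre was within about 1 mm of the measured seat, and the angle was −2.1° against −2.2° for the slots.
- **Other parts:** in the last top picture the plain sink and the red look-alike were where they started.

No checks failed or disagreed. I judged flatness only from the ear-tip spacing and the pictures, not from a direct tilt measurement.

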